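# Point-and-check before starting the wood lathe

### The job

Take the apprentice through the pre-start check on the wood lathe. With the fingertips straight above it and no more than 5 cm away, point first at the ball of the tool-rest lock lever, then at the live centre that supports the bowl blank, staying at least a second over each and touching nothing. Then push the loose quill-lock lever on top of the tailstock clockwise (seen from above) with the fingertips until it stops, without lifting it, and leave the rest of the lathe and the things lying about as they are.

Things in the scene. Friction and masses are not known exactly. Their poses are not given: they have to be found in the camera images.
- lathe: White mini wood lathe fixed on the bench. Origin on the bench under the spindle axis; +y along the bed to the headstock (left), -x the front. In mm: spindle axis x 0, z 222; headstock y 170 to 420, top 325; bowl blank 120 across, y 30 to 102; tailstock y -85 to -195, x -56 to 56, top 256; its handwheel 92 across, with a crank to y -263. The low ball lever on its front is not used.
- rest_ball (a point): Centre of the 24 mm black ball of the tool-rest lock lever: on the right-hand (tailstock) side of the socket of the tool-rest post, arm 66 mm to the front and a little up; ball 130 to 185 mm above the bench. The rest's bar, 150 mm along the bed, top 227 mm up, begins about 75 mm behind it. The lower lever to the left (ball 105 mm up, about 140 mm away) is the bed clamp: not meant.
- live_centre (a point): On the axis of the steel live centre, at the middle of its body (32 mm across, 32 mm long), 222 mm above the bench. The bowl blank's flat face is 40 mm from it towards the headstock and rises 60 mm above the axis; on the other side are the quill (28 mm across) and, 75 mm away, the tailstock.
- quill_ball (a point): Centre of the black ball knob, 24 mm across, of the quill-lock lever on top of the tailstock, 302 mm above the bench (it moves with the lever). The arm is a bar 11 mm thick that rises from the hub (about 286 up) to the ball, which is 66 mm from the hub's axis.
- quill_hub (a point): Point on the vertical axis about which the quill-lock lever turns, at the ball's height, 302 mm above the bench. The hub below it is 26 mm across, its top 292 mm up.
- quill_lock (a joint): Angle of the quill-lock lever, rad. At 0 its arm points along the bed away from the headstock (lathe -y); grows clockwise seen from above, the arm swinging to the front (lathe -x); at 1.5 it meets its stop, tight, the arm nearly straight to the front. Starts loose, 0 to 0.6. Stays where it is left; pushing the ball takes about 2.5 N until the stop.
- quill_arm (a joint): How far the quill-lock lever's arm is lifted off its teeth, m: 0 down (sprung down with about 6 N), at most 0.007; lifted it would lose its hold.
- rest_lock (a joint): Angle of the tool-rest lock lever, rad: any value within 0.35 of 0, grows as the arm rises. It is tight and not to be moved.
- banjo (a joint): Place of the tool-rest's banjo along the bed, m, grows towards the headstock. It is clamped and not to be moved.
- wax_tin: Loose wax tin 72 mm across, 38 high, on the bench in front of the lathe; origin at the centre of its underside. Leave alone.
- faceplate: Loose steel faceplate 80 mm across, 30 high, in front of the lathe; origin at the centre of its underside. Leave alone.
- lid_blank: Loose dark turned wooden disc 66 mm across, 27 high, in front of the lathe; origin at the centre of its underside. Leave alone.
- mallet: Loose turner's mallet standing on its head, 82 mm across, 235 high, behind the lathe; origin at the centre of its underside. Leave alone.
- bowl: Loose dark finished bowl 130 mm across, 60 high, behind the lathe; origin at the centre of its underside. Leave alone.
- gouge: Loose turning gouge 430 mm long, 32 high, lying on the bench at the right, in front of the lathe; origin under its middle, blade to its +x. Leave alone.
- sanding_block: Loose cork sanding block 100 x 55 x 28 mm lying across the right-hand end of the lathe bed; origin at the centre of its underside. Leave alone.
- chuck_key: Loose T-shaped chuck key about 90 x 80 x 12 mm on top of the headstock; origin at the centre of its underside. Leave alone.

How it is judged:
On the way, in this order (a step that is already met when the one before it is completed fails the run):
1. pointing at the tool-rest lock lever's ball for a second (horizontal distance between the grasp point and rest_ball below 0.03 m and distance between the grasp point and rest_ball below 0.09 m), for 1 s.
2. then pointing at the live centre for a second (horizontal distance between the grasp point and live_centre below 0.03 m and distance between the grasp point and live_centre below 0.09 m), for 1 s.
3. then the quill lock pushed to its stop (value of joint quill_lock above 1.4 rad), for 0.2 s.
At the end, for the whole second after the job is handed in: The quill-lock lever is left at its stop (joint over 1.4 of 1.5 rad), at rest and down on its teeth (lifted under 2.5 mm); the tool-rest lock lever's ball is within 8 mm of where it was, and every loose thing within 15 mm (value of joint quill_lock above 1.4 rad and velocity of joint quill_lock below 0.05 rad/s and value of joint quill_arm below 0.0025 m and distance of rest_ball from where it was at the start of the episode below 0.008 m and distance of each of wax_tin, faceplate, lid_blank, mallet, bowl, gouge, sanding_block, chuck_key from where it was at the start of the episode below 0.015 m); the robot touches nothing.
It fails at once if a part of the lathe other than the quill lock is touched (contact over 1 N with the grasp point more than 10 cm from the quill-lock ball) (contact force between any of the fingers, the arm and lathe above 1 N and distance between the grasp point and quill_ball above 0.1 m).
It fails at once if the tool-rest lock lever or the banjo is moved by more than 8 mm (distance of rest_ball from where it was at the start of the episode above 0.008 m).
It fails at once if the quill-lock lever is lifted more than 4 mm off its teeth (value of joint quill_arm above 0.004 m).
It fails at once if a loose thing is pushed or carried by more than 15 mm (distance of any of wax_tin, faceplate, lid_blank, mallet, bowl, gouge, sanding_block, chuck_key from where it was at the start of the episode above 0.015 m).
It also fails if it takes over 54 s, if anything falls off the work surface, if the arm or the gripper's body presses on something with over 40 N, if the wrist force passes 120 N, or if a joint passes its speed limit or range.

### The arm

A 6-joint arm with a two-finger parallel gripper is mounted at the origin on the work surface. World frame = base frame: x ahead of the robot, y to its left, z up, the work surface at z = 0. Lengths are in m, angles in rad, forces in N, time in s.
With the tool pointing down it reaches from about 0.25 to 0.775 m from the base axis. Payload 4 kg.
Tool frame: the origin (TCP) lies midway between the tips of the shut fingers; the grasp point (between the pads) lies 19 mm behind it (robot.grasp_offset is the distance from the TCP to the grasp point, in m); z points along the fingers, y is the direction in which the jaws open and shut (so a half turn about z gives the same grasp; the last joint's range is limited). The gripper opens to 94 mm and grips with 3 to 60 N. Pads are 16 mm wide; open, the fingers measure 119 mm over their backs; the gripper's body (75 mm by 177 mm) begins 78 mm behind the grasp point.
Start: joints at [-1.235, 0.087, 1.371, -0, 1.684, -0.103], TCP at [0.234, -0.498, 0.206] pointing down, gripper open.
Joint ranges: [-3.1, 3.1], [-0.76, 2.03], [0.27, 2.55], [-1.08, 4.22], [0.17, 2.65], [-2.57, 2.57]. Speed limits (rad/s): [2.79, 2.79, 3.14, 3.14, 3.14, 3.14].

### API

Orientations are given as [roll, pitch, yaw] about the fixed x, y, z axes, in that order (R = Rz(yaw) Ry(pitch) Rx(roll)).
In Python, from bench import status, viewer, order, robot gives the robot as it stands. The module is installed in compiled form; this text tells all that it offers.
- The arm moves only by the tool move_arm, never from a script. Its argument "targets" is a list of rows, each a list of 3 entries, a list of its own where there are three numbers: the shift along the tool's x, y, z in mm, then the turn, a rotation vector about the tool's x, y, z in degrees, then the opening, from -1 (shut) to 1 (fully open). A call has 1 to 20 rows; each row is the pose to reach, as a shift and turn from the pose commanded when the call began, along the tool's axes at that moment; what a row does not reach only later rows make up. A row lasts 1/8 s, in which the tool goes at most 62.5 mm and 10.7 degrees, less where a joint would pass 70% of its speed; a pose out of reach is approached as far as the arm can. A call with a gripper value outside its range is refused whole. The fingers move at their own pace and stop on an object; the grip force is fixed at half the most. Time passes only in rows, so rows that repeat a pose let the fingers close. It gives the time, the measured TCP pose, the force and the opening at its end, in the units of the state.
- status.get_obs(): the state, without advancing time (a new reading comes with each control period).
- viewer.snapshot(name): name is "side" or "top" or "wrist"; returns the picture (420x560x3 uint8, red, green, blue); there is no depth.
- viewer.camera_model(name): a dict with "K" (3x3 intrinsics, pixels), "D" ([k1, k2, p1, p2, k3] as OpenCV has them; the pictures are not rectified), "xyz" and "attitude" of the camera in the world; the wrist camera has in their place "T_tool_cam" (4x4, takes a point from camera to tool coordinates, whose origin is the TCP and whose axes are the flange's). Camera axes: x right, y up, looking along -z (the intrinsics and any distortion apply to the point x, -y, -z); pixel columns grow to the right and rows downward; lengths in m; the calibration is good to about 2 mm. A picture is of the moment at which its call begins: read the wrist's pose just before it. camera_model takes no time and is no camera call.
- order.close_job(): hands the job in, once; it reports no verdict.
The state is a dict: "time": time; "joint_positions": joint angles; "qvel": joint speeds; "joint_torque": joint torques, N m; "tool_pos": TCP position; "ee_rot": TCP orientation; "wrist_force": force on the tool from outside, world axes, zero at the start; "wrist_torque": the same for the moment, N m; "width": finger opening in m.
Only numpy, scipy, OpenCV 4.12 (cv2) and the standard library are available. Lean on these libraries where they do the work, as an engineer would, in place of code of your own. Each camera call takes 0.05 s, during which the arm holds its last target. There are 200 camera calls.

## Working session

There is one attempt and no reset: what is moved stays moved. The work goes in short steps, Python scripts to look and compute and a tool call to move; the robot and the scene stay as the last step left them, time stands still between calls to the robot, and variables do not carry over. Pictures are saved under pics/ and viewed, about 8 in all and at most 12, crops included, and the job is handed in when it is done.

Besides the shell and the picture viewer there is one more tool, called after "Call:" by a JSON object that holds its "name" and its "arguments". move_arm: Moves the arm, as the interface text tells. Its arguments: {"type":"object","properties":{"targets":{"type":"array"}},"required":["targets"]}

```bash
mkdir -p pics; cat > h.py <<'E'
import numpy as np, cv2
from bench import status, viewer, order, robot
from scipy.spatial.transform import Rotation as R
E
python3 - <<'E'
from h import *
o=status.get_obs(); print(o)
for n in("side","top","wrist"):
    m=viewer.camera_model(n); print(n,m)
    cv2.imwrite(f"pics/{n}0.png",viewer.snapshot(n)[:,:,::-1])
E
```

```text
{'time': 0.0, 'joint_positions': array([-1.23510459e+00,  8.79210694e-02,  1.37220156e+00, -2.75666339e-06,
        1.68358181e+00, -1.03116463e-01]), 'qvel': array([ 0.00047792,  0.00194853,  0.00033154, -0.00113615,  0.001724  ,
       -0.00024727]), 'joint_torque': array([ 4.06194667e-04, -3.40183854e+01, -3.02424932e+01,  7.18571758e-02,
        3.31224524e-02, -1.74415250e-04]), 'tool_pos': array([ 0.23348548, -0.49739761,  0.20434944]), 'ee_rot': array([-3.13949180e+00, -2.14648769e-04,  4.38807667e-01]), 'wrist_force': array([-0.24779046,  0.2085676 ,  0.32337523]), 'wrist_torque': array([-0.00386863, -0.00084268,  0.0058712 ]), 'width': 0.0940296332375406}
side {'K': array([[388.83646492,   0.        , 281.86322385],
       [  0.        , 388.83646492, 208.67220253],
       [  0.        ,   0.        ,   1.        ]]), 'D': array([-0.01082991,  0.        ,  0.        ,  0.        ,  0.        ]), 'xyz': array([0.65913124, 0.78804735, 0.92498594]), 'attitude': array([ 8.27186028e-01, -1.03863185e-03,  3.06816579e+00])}
top {'K': array([[493.30734177,   0.        , 278.51568202
[... 199 characters left out ...]
[0.35203197, 0.01730671, 1.42709478]), 'attitude': array([ 0.19531535, -0.0274389 , -1.54426969])}
wrist {'K': array([[339.8619408 ,   0.        , 279.86233685],
       [  0.        , 339.8619408 , 213.28111313],
       [  0.        ,   0.        ,   1.        ]]), 'D': array([-0.06702316,  0.        ,  0.        ,  0.        ,  0.        ]), 'T_tool_cam': array([[ 6.60091003e-04,  9.67007068e-01,  2.54748689e-01,
         7.38511460e-02],
       [ 9.99999745e-01, -7.07745760e-04,  9.54050752e-05,
        -5.94400779e-04],
       [ 2.72554687e-04,  2.54748561e-01, -9.67007289e-01,
        -1.78943115e-01],
       [ 0.00000000e+00,  0.00000000e+00,  0.00000000e+00,
         1.00000000e+00]])}
```

View pics/side0.png

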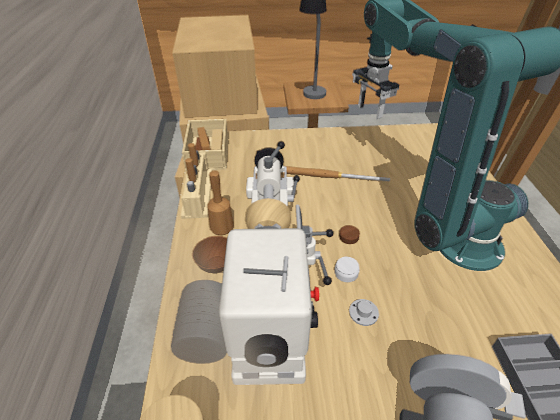

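View pics/top0.png

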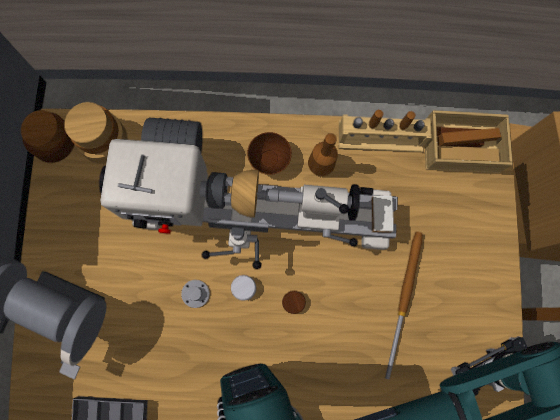

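Top view: lathe along the image row direction, with the headstock at left (155,180) and the tailstock at (330,205). The quill-lock lever runs from a hub near (322,195) to a ball near (344,209). The tool-rest ball is near (257,265) and the bed-clamp ball near (206,255). Next I'll enlarge both views.

```bash
python3 - <<'E'
import cv2,numpy as np
t=cv2.imread("pics/top0.png")[150:290,190:410]; s=cv2.imread("pics/side0.png")[130:290,230:350]
cv2.imwrite("pics/c0.png",cv2.resize(t,None,fx=3.6,fy=3.6,interpolation=cv2.INTER_CUBIC))
cv2.imwrite("pics/c1.png",cv2.resize(s,None,fx=3.7,fy=3.7,interpolation=cv2.INTER_CUBIC))
E
```

```text
(no output)
```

View pics/c0.png

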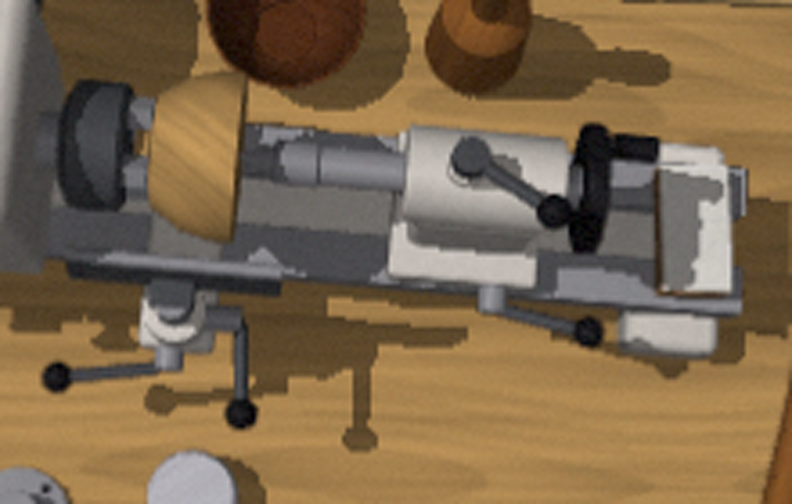

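View pics/c1.png

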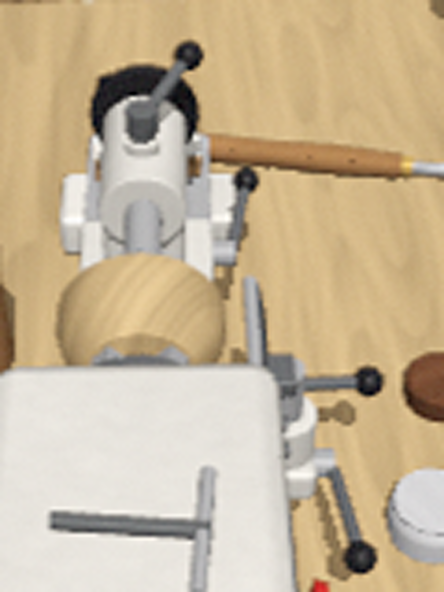

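```bash
cat >> h.py <<'E'
def ray(m,px,T=None):
    u=cv2.undistortPoints(np.array([[px]],float),m["K"],m["D"])[0,0]
    d=np.array([u[0],-u[1],-1]);
    if T is None: o,M=m["xyz"],R.from_euler("xyz",m["attitude"]).as_matrix()
    else: o,M=T[:3,3],T[:3,:3]
    d=M@d; return o,d/np.linalg.norm(d)
def plane(r,z): o,d=r; return o+d*(z-o[2])/d[2]
def tri(rs):
    A=sum(np.eye(3)-np.outer(d,d) for o,d in rs); b=sum((np.eye(3)-np.outer(d,d))@o for o,d in rs)
    p=np.linalg.solve(A,b); return p,[np.linalg.norm((np.eye(3)-np.outer(d,d))@(p-o)) for o,d in rs]
E
python3 - <<'E'
from h import *
np.set_printoptions(precision=4,suppress=True)
t=viewer.camera_model("top");s=viewer.camera_model("side")
C=lambda x,y,ox,oy,f:((x+.5)/f-.5+ox,(y+.5)/f-.5+oy)
T=lambda x,y:ray(t,C(x,y,190,150,3.6)); S=lambda x,y:ray(s,C(x,y,230,130,3.7))
print("quill",tri([T(554,210),S(188,54)]),plane(T(554,210),.302),plane(S(188,54),.302))
print("hub",plane(T(471,157),.292),plane(S(142,106),.292))
print("rest",tri([T(241,413),S(369,380)]))
print("clamp",tri([T(57,377),S(360,556)]))
print("lc",plane(T(301,161),.222), "lc edges at z.222+",plane(T(283,160),.222),plane(T(321,163),.222))
print("blank face", plane(T(240,165),.24), "tailst face",plane(T(405,175),.222))
# bed axis direction: quill edges
print(plane(T(330,147),.222),plane(T(330,183),.222),plane(T(400,151),.222),plane(T(400,188),.222))
o=viewer.camera_model("top")
for n,p in(("wax",(243,288)),("fp",(195,294)),("lid",(294,302))):print(n,plane(ray(t,p),.03))
E
```

```text
quill (array([ 0.5916, -0.16  ,  0.3028]), [np.float64(0.0013211827579432344), np.float64(0.0013211827579432797)]) [ 0.5904 -0.1597  0.302 ] [ 0.5927 -0.1619  0.302 ]
hub [ 0.6264 -0.1062  0.292 ] [ 0.6314 -0.1089  0.292 ]
rest (array([0.4686, 0.0419, 0.1373]), [np.float64(0.0011723300463665697), np.float64(0.001172330046366498)])
clamp (array([0.4945, 0.1806, 0.1047]), [np.float64(0.0016772206618260422), np.float64(0.0016772206618259908)])
lc [0.6365 0.005  0.222 ] lc edges at z.222+ [0.6368 0.0175 0.222 ] [ 0.6356 -0.009   0.222 ]
blank face [0.6281 0.0469 0.24  ] tailst face [ 0.6289 -0.0678  0.222 ]
[ 0.6472 -0.015   0.222 ] [ 0.6215 -0.0156  0.222 ] [ 0.646 -0.064  0.222] [ 0.6195 -0.0644  0.222 ]
wax [0.4094 0.0803 0.03  ]
fp [0.3883 0.2142 0.03  ]
lid [ 0.3744 -0.0639  0.03  ]
```

Call:
{"name": "move_arm", "arguments": {"targets": [[[0,0,-50],[0,0,10],-1],[[0,0,-60],[0,0,20],-1],[[0,0,-60],[0,0,25.14],-1],[[0,0,-60],[0,0,25.14],-1]]}}

```text
time: 0.65
tool_pos: [0.2336, -0.4978, 0.2652]
ee_rot: [-3.141, 0.0, 0.001]
wrist_force: [-0.3, -0.5, 0.2]
width: 0.0571
```

Call:
{"name": "move_arm", "arguments": {"targets": [[[20,-50,0],[0,0,0],-1],[[45,-105,0],[0,0,0],-1],[[70,-160,0],[0,0,0],-1],[[94,-215,0],[0,0,0],-1],[[118,-270,0],[0,0,0],-1],[[142,-325,0],[0,0,0],-1],[[166,-380,0],[0,0,0],-1],[[190,-435,0],[0,0,0],-1],[[214,-490,0],[0,0,0],-1],[[235,-540,0],[0,0,0],-1],[[235,-540,0],[0,0,0],-1],[[235,-540,0],[0,0,0],-1],[[235,-540,0],[0,0,0],-1]]}}

```text
time: 2.28
tool_pos: [0.4683, 0.0409, 0.2654]
ee_rot: [3.141, 0.0, -0.002]
wrist_force: [-0.2, 0.3, 0.5]
width: 0.0005
```

```bash
cat >> h.py <<'E'
def wrist(name):
    o=status.get_obs(); im=viewer.snapshot("wrist")[:,:,::-1]; cv2.imwrite(f"pics/{name}.png",im)
    T=np.eye(4);T[:3,:3]=R.from_euler("xyz",o["ee_rot"]).as_matrix();T[:3,3]=o["tool_pos"]
    T=T@viewer.camera_model("wrist")["T_tool_cam"]; np.save(f"pics/{name}.npy",T); print(o["time"],o["tool_pos"],o["ee_rot"],o["wrist_force"],o["width"]); return im,T
E
python3 -c "
from h import *
wrist('w1')"
```

```text
2.275 [0.46834292 0.04085448 0.26543234] [ 3.14116358e+00  1.17264506e-04 -1.62966398e-03] [-0.18759937  0.29463767  0.51779748] 0.0004750257986908405
```

View pics/w1.png

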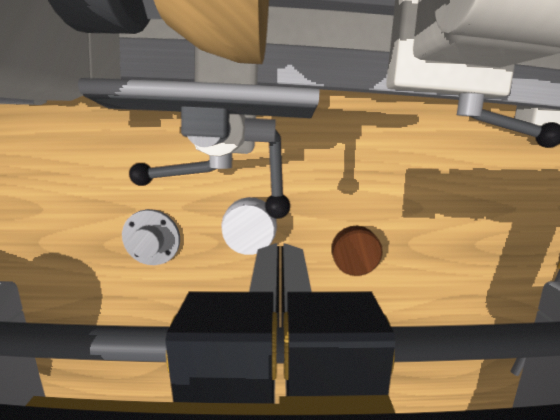

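The wrist view shows the shut fingertips at about (280,250), the rest-lock ball at (278,206) just beyond them, and the bed-clamp ball at (140,174).

```bash
python3 - <<'E'
from h import *
T=np.load("pics/w1.npy");w=viewer.camera_model("wrist");t=viewer.camera_model("top")
r=ray(w,(278,206),T);print(tri([r,ray(t,(256.7,264.5))]),plane(r,.1373))
E
```

```text
(array([0.46732848, 0.04257104, 0.1344409 ]), [np.float64(0.0005287218046291218), np.float64(0.0005287218046291268)]) [0.46799345 0.0430834  0.1373    ]
```

Call:
{"name": "move_arm", "arguments": {"targets": [[[0,-2,30],[0,0,0],-1],[[0,-2,60],[0,0,0],-1],[[0,-2,80],[0,0,0],-1],[[0,-2,87],[0,0,0],-1],[[0,-2,87],[0,0,0],-1],[[0,-2,87],[0,0,0],-1],[[0,-2,87],[0,0,0],-1],[[0,-2,87],[0,0,0],-1],[[0,-2,87],[0,0,0],-1],[[0,-2,87],[0,0,0],-1],[[0,-2,87],[0,0,0],-1],[[0,-2,87],[0,0,0],-1],[[0,-2,87],[0,0,0],-1],[[0,-2,87],[0,0,0],-1],[[0,-2,87],[0,0,0],-1],[[0,-2,87],[0,0,0],-1],[[0,-2,87],[0,0,0],-1],[[0,-2,87],[0,0,0],-1]]}}

```text
time: 4.58
tool_pos: [0.4687, 0.0441, 0.1785]
ee_rot: [3.141, -0.0, 0.0]
wrist_force: [0.4, 1.1, 0.3]
width: 0.001
```

Call:
{"name": "move_arm", "arguments": {"targets": [[[0,0,-55],[0,0,0],-1],[[0,0,-110],[0,0,0],-1],[[0,5,-165],[0,0,0],-1],[[50,15,-170],[0,0,0],-1],[[100,25,-170],[0,0,0],-1],[[150,35,-170],[0,0,0],-1],[[167,39,-170],[0,0,0],-1],[[167,39,-170],[0,0,0],-1],[[167,39,-170],[0,0,0],-1],[[167,39,-170],[0,0,0],-1]]}}

```text
time: 5.82
tool_pos: [0.6348, 0.0055, 0.3498]
ee_rot: [3.141, -0.002, 0.0]
wrist_force: [-0.4, 0.7, 0.6]
width: 0.0007
```

```bash
python3 -c "
from h import *
wrist('w2')"
```

```text
5.825 [0.63482591 0.00546333 0.34978994] [ 3.14141874e+00 -1.71049861e-03  4.65809335e-04] [-0.36750294  0.65272082  0.61438227] 0.0006736652851276949
```

View pics/w2.png

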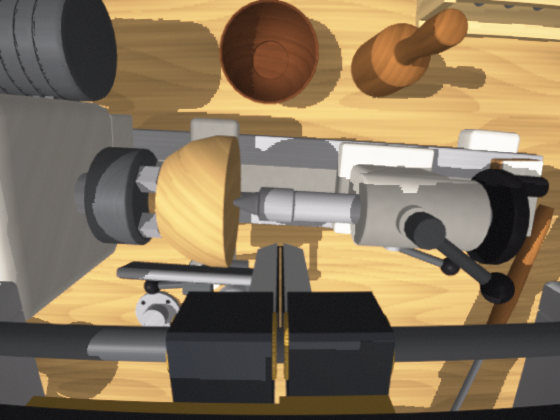

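The wrist view shows the live centre body centred near (279,205), columns 262 to 294. The quill hub top is at (427,230) and its ball at (498,289).

```bash
python3 - <<'E'
from h import *
np.set_printoptions(precision=4,suppress=True)
T=np.load("pics/w2.npy");w=viewer.camera_model("wrist");t=viewer.camera_model("top");s=viewer.camera_model("side")
print("lc",plane(ray(w,(279,205),T),.222),plane(ray(w,(265,205),T),.222),plane(ray(w,(294,206),T),.222))
C=lambda x,y,ox,oy,f:((x+.5)/f-.5+ox,(y+.5)/f-.5+oy)
q=[ray(w,(498,289),T),ray(t,C(554,210,190,150,3.6)),ray(s,C(188,54,230,130,3.7))]
b=tri(q);print("ball",b,[plane(r,.302) for r in q])
h=[ray(w,(427,229),T),ray(t,C(471,157,190,150,3.6))]
print("hub",[plane(r,.292) for r in h])
E
```

```text
lc [0.6357 0.0068 0.222 ] [0.6357 0.0198 0.222 ] [ 0.6348 -0.0071  0.222 ]
ball (array([ 0.5911, -0.1592,  0.3035]), [np.float64(0.0009983096022618794), np.float64(0.0010418116915803704), np.float64(0.001802957279601991)]) [array([ 0.5895, -0.1597,  0.302 ]), array([ 0.5904, -0.1597,  0.302 ]), array([ 0.5927, -0.1619,  0.302 ])]
hub [array([ 0.6342, -0.1027,  0.292 ]), array([ 0.6264, -0.1062,  0.292 ])]
```

Call:
{"name": "move_arm", "arguments": {"targets": [[[1,0,30],[0,0,0],-1],[[1,0,60],[0,0,0],-1],[[1,0,77],[0,0,0],-1],[[1,0,84],[0,0,0],-1],[[1,0,84],[0,0,0],-1],[[1,0,84],[0,0,0],-1],[[1,0,84],[0,0,0],-1],[[1,0,84],[0,0,0],-1],[[1,0,84],[0,0,0],-1],[[1,0,84],[0,0,0],-1],[[1,0,84],[0,0,0],-1],[[1,0,84],[0,0,0],-1],[[1,0,84],[0,0,0],-1],[[1,0,84],[0,0,0],-1],[[1,0,84],[0,0,0],-1],[[1,0,84],[0,0,0],-1],[[1,0,84],[0,0,0],-1],[[1,0,84],[0,0,0],-1]]}}

```text
time: 8.12
tool_pos: [0.6367, 0.0051, 0.2645]
ee_rot: [3.142, -0.0, -0.0]
wrist_force: [-1.1, 0.4, 0.9]
width: 0.0006
```

Call:
{"name": "move_arm", "arguments": {"targets": [[[0,0,-50],[0,0,0],-1],[[0,0,-105],[0,0,0],-1],[[-4,46,-105],[0,0,-10],-1],[[-8,92,-105],[0,0,-20],-1],[[-12,138,-105],[0,0,-30],-1],[[-16,186,-105],[0,0,-40],-1],[[-16,186,-105],[0,0,-50],-1],[[-16,186,-105],[0,0,-55],-1],[[-16,186,-105],[0,0,-55],-1],[[-16,186,-105],[0,0,-55],-1],[[-16,186,-105],[0,0,-55],-1]]}}

```text
time: 9.5
tool_pos: [0.6207, -0.1806, 0.3695]
ee_rot: [3.141, 0.0, 0.96]
wrist_force: [0.5, 0.3, -0.0]
width: 0.0001
```

```bash
python3 -c "
from h import *
wrist('w3')
o=status.get_obs();print(o['joint_positions'])"
```

```text
9.5 [ 0.6206995  -0.18063633  0.36953588] [3.14145654e+00 7.74856517e-05 9.59649185e-01] [ 0.5136982   0.32962688 -0.00397147] 0.00013309490047481147
[-3.70846975e-01  3.53792058e-01  7.27024273e-01 -7.60223013e-05
  2.06069766e+00  2.40093836e-01]
```

View pics/w3.png

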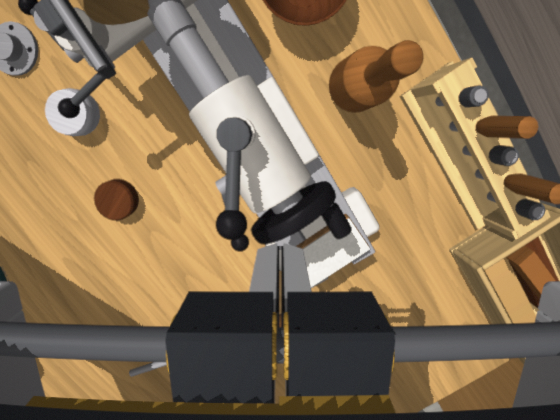

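The wrist view shows the quill ball at (232,224) and hub top at (233,134). The fingertips are at (281,248), on the free, trailing side of the lever.

```bash
python3 - <<'E'
from h import *
np.set_printoptions(precision=4,suppress=True)
w=viewer.camera_model("wrist");T2=np.load("pics/w2.npy");T=np.load("pics/w3.npy")
t=viewer.camera_model("top");C=lambda x,y,ox,oy,f:((x+.5)/f-.5+ox,(y+.5)/f-.5+oy)
print("ball",tri([ray(w,(232,224),T),ray(w,(498,289),T2),ray(t,C(554,210,190,150,3.6))]),plane(ray(w,(232,224),T),.302))
print("hub",plane(ray(w,(233,133),T),.292),tri([ray(w,(233,133),T),ray(w,(427,229),T2),ray(t,C(471,157,190,150,3.6))]))
E
```

```text
ball (array([ 0.5905, -0.1592,  0.3026]), [np.float64(0.0008407887993811009), np.float64(0.0005905425521316943), np.float64(0.0004839499269409978)]) [ 0.5911 -0.1589  0.302 ]
hub [ 0.6308 -0.1049  0.292 ] (array([ 0.6299, -0.1063,  0.2823]), [np.float64(0.001955386736322343), np.float64(0.0016108030290535977), np.float64(0.0014918893420573826)])
```

```bash
cat > arc.py <<'E'
from h import *
def rows(A,gap=.0245,hub=(.630,-.1055),z=.290):
    o=status.get_obs();p=o["tool_pos"];M=R.from_euler("xyz",o["ee_rot"])
    for a in A:
        n=np.array([np.cos(a),-np.sin(a)]);c=np.array(hub)+.066*np.array([-np.sin(a),-np.cos(a)])+gap*n
        g=R.from_euler("xyz",[np.pi,0,np.pi/2-a])
        print(round(a,2),(M.inv().apply(np.r_[c,z]-p)*1000).round(1).tolist(),np.degrees((M.inv()*g).as_rotvec()).round(1).tolist())
E
python3 -c "
from arc import *
rows(np.r_[.5,.6,.7,.8,.9,1.0,1.1,1.2,1.3,1.4])"
```

```text
0.5 [4.0, -3.8, 79.5] [0.0, 0.0, -6.4]
0.6 [1.2, -10.3, 79.5] [0.0, 0.0, -0.6]
0.7 [-1.0, -17.0, 79.5] [0.0, 0.0, 5.1]
0.8 [-2.5, -23.8, 79.5] [0.0, 0.0, 10.8]
0.9 [-3.4, -30.8, 79.5] [0.0, 0.0, 16.6]
1.0 [-3.5, -37.9, 79.5] [0.0, 0.0, 22.3]
1.1 [-2.9, -44.9, 79.5] [0.0, 0.0, 28.0]
1.2 [-1.6, -51.8, 79.5] [0.0, 0.0, 33.7]
1.3 [0.4, -58.5, 79.5] [0.0, 0.0, 39.5]
1.4 [3.0, -65.1, 79.5] [0.0, 0.0, 45.2]
```

Call:
{"name": "move_arm", "arguments": {"targets": [[[0,0,30],[0,0,0],-1],[[0,0,60],[0,0,0],-1],[[0,0,75],[0,0,0],-1],[[0,0,79],[0,0,0],-1],[[0,0,79],[0,0,0],-1],[[0,0,79],[0,0,0],-1]]}}

```text
time: 10.3
tool_pos: [0.6211, -0.1811, 0.2922]
ee_rot: [3.139, -0.001, 0.96]
wrist_force: [0.3, -0.3, 0.4]
width: 0.0004
```

Call:
{"name": "move_arm", "arguments": {"targets": [[[1,-5,0],[0,0,-3],-1],[[1,-10,0],[0,0,0],-1],[[0,-14,0],[0,0,2],-1],[[-1,-17,0],[0,0,5],-1],[[-2,-20.5,0],[0,0,8],-1],[[-2.5,-24,0],[0,0,11],-1],[[-3,-27.5,0],[0,0,14],-1],[[-3.4,-31,0],[0,0,16.5],-1],[[-3.5,-34.5,0],[0,0,19.5],-1],[[-3.5,-38,0],[0,0,22],-1],[[-3.2,-41.5,0],[0,0,25],-1],[[-3,-45,0],[0,0,28],-1],[[-2.2,-48.5,0],[0,0,31],-1],[[-1.6,-52,0],[0,0,34],-1],[[-0.6,-55,0],[0,0,37],-1],[[0.4,-58.5,0],[0,0,39.5],-1],[[1.6,-62,0],[0,0,42.5],-1],[[3,-65,0],[0,0,45],-1],[[3,-65,0],[0,0,45],-1]]}}

```text
time: 12.68
tool_pos: [0.5697, -0.1417, 0.2915]
ee_rot: [3.139, -0.002, 0.174]
wrist_force: [1.8, -0.8, 0.9]
width: 0.0002
```

```bash
python3 -c "
from arc import *
rows(np.r_[1.4,1.45,1.5,1.55,1.6,1.65])
im,T=wrist('w4')
cv2.imwrite('pics/t4.png',cv2.resize(viewer.snapshot('top')[170:250,270:390,::-1],None,fx=4,fy=4))
a=cv2.imread('pics/t4.png');b=cv2.resize(im[50:370,150:510],None,fx=.9,fy=.9)
c=np.zeros((320,810,3),np.uint8);c[:,:480]=a;c[:288,480:804]=b;cv2.imwrite('pics/m4.png',c[:,:800])"
```

```text
1.4 [-0.4, -1.0, 1.5] [0.1, -0.1, 0.2]
1.45 [-1.5, -4.3, 1.5] [0.1, -0.1, 3.1]
1.5 [-2.5, -7.7, 1.4] [0.1, -0.1, 5.9]
1.55 [-3.3, -11.1, 1.4] [0.1, -0.1, 8.8]
1.6 [-3.9, -14.6, 1.4] [0.1, -0.1, 11.7]
1.65 [-4.4, -18.1, 1.4] [0.1, -0.1, 14.5]
12.675 [ 0.56968812 -0.14174114  0.29146747] [ 3.13948510e+00 -2.35818361e-03  1.74464733e-01] [ 1.80322117 -0.83227985  0.93263854] 0.0001956078023158309
```

View pics/m4.png

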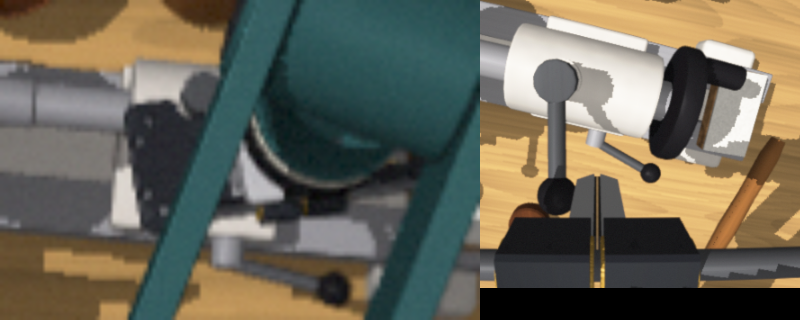

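The composite shows the lever swung with the fingers. In the wrist image the ball is at about (234,267) and the hub at (234,139). I'll compute the lever angle from these.

```bash
python3 - <<'E'
from h import *
w=viewer.camera_model("wrist");T=np.load("pics/w4.npy")
b=plane(ray(w,(234.4,266.7),T),.302);h=plane(ray(w,(234.4,138.5),T),.292)
for H in(h,np.array([.630,-.1055,0])):
    d=(H-b)[:2];print(b,H,np.hypot(*d),np.arctan2(*d))
E
```

```text
[ 0.56503517 -0.11721071  0.302     ] [ 0.63101235 -0.10649901  0.292     ] 0.0668410744038773 1.409846027816807
[ 0.56503517 -0.11721071  0.302     ] [ 0.63   -0.1055  0.    ] 0.06601189186460388 1.3924493188266633
```

Call:
{"name": "move_arm", "arguments": {"targets": [[[-0.7,-2,0],[0,0,1.5],-1],[[-1.5,-4.3,0],[0,0,3],-1],[[-2,-6,0],[0,0,4.5],-1],[[-2.5,-7.7,0],[0,0,6],-1],[[-3,-9.5,0],[0,0,7],-1],[[-3,-10.5,0],[0,0,8],-1],[[-3,-10.5,0],[0,0,8],-1],[[-3,-10.5,0],[0,0,8],-1]]}}

```text
time: 13.78
tool_pos: [0.5642, -0.1312, 0.2904]
ee_rot: [-3.141, 0.001, 0.035]
wrist_force: [-0.8, -1.6, 0.1]
width: 0.0007
```

Call:
{"name": "move_arm", "arguments": {"targets": [[[0,-1,0],[0,0,0],-1],[[0,-2,0],[0,0,0],-1],[[0,-2,0],[0,0,0],-1],[[0,-2,0],[0,0,0],-1]]}}

```text
time: 14.28
tool_pos: [0.5641, -0.13, 0.2905]
ee_rot: [3.14, 0.0, 0.034]
wrist_force: [-1.4, -5.5, 1.4]
width: 0.0001
```

Call:
{"name": "move_arm", "arguments": {"targets": [[[0,-1,0],[0,0,0],-1],[[0,-2,0],[0,0,0],-1],[[0,-2,0],[0,0,0],-1],[[0,-2,0],[0,0,0],-1]]}}

```text
time: 14.78
tool_pos: [0.564, -0.1293, 0.2906]
ee_rot: [3.138, 0.0, 0.033]
wrist_force: [-1.7, -7.4, 0.8]
width: 0.0008
```

```bash
python3 -c "
from h import *
im,T=wrist('w5');cv2.imwrite('pics/w5c.png',im[50:330,140:420])"
```

```text
14.775 [ 0.5639529  -0.12929552  0.29060579] [3.13805978e+00 3.61753417e-04 3.26674265e-02] [-1.68999189 -7.38306913  0.84998666] 0.0007803915249633834
```

View pics/w5c.png

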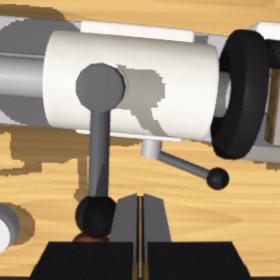

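The ball is at (237,264) and the hub at (240,137) in wrist pixels. Force is rising (5.5 to 7.4 N) while the tool barely moves, so the lever looks to be at its stop.

```bash
python3 - <<'E'
from h import *
w=viewer.camera_model("wrist");T=np.load("pics/w5.npy")
b=plane(ray(w,(237,264),T),.302);h=plane(ray(w,(240,137),T),.292)
for H in(h,np.array([.630,-.1055,0])):
    d=(H-b)[:2];print(b,H,np.hypot(*d),np.arctan2(*d))
E
```

```text
[ 0.56475836 -0.1058721   0.302     ] [ 0.63044708 -0.10610858  0.292     ] 0.06568914807804918 1.5743963506910095
[ 0.56475836 -0.1058721   0.302     ] [ 0.63   -0.1055  0.    ] 0.06524269943488993 1.5650930309946065
```

Call:
{"name": "move_arm", "arguments": {"targets": [[[0,-1.5,0],[0,0,0],-1],[[0,-3,0],[0,0,0],-1],[[0,-3,0],[0,0,0],-1],[[0,-3,0],[0,0,0],-1]]}}

```text
time: 15.32
tool_pos: [0.5638, -0.1282, 0.2907]
ee_rot: [3.134, 0.0, 0.03]
wrist_force: [-0.5, -12.2, 1.8]
width: 0.0
```

Call:
{"name": "move_arm", "arguments": {"targets": [[[0,4,0],[0,0,0],-1],[[0,12,0],[0,0,0],-1],[[0,25,0],[0,0,0],-1],[[0,35,0],[0,0,0],-1],[[0,35,0],[0,0,0],-1],[[0,35,-40],[0,0,0],-1],[[0,35,-90],[0,0,0],-1],[[-30,60,-110],[0,0,0],-1],[[-70,100,-110],[0,0,0],-1],[[-110,150,-110],[0,0,0],-1],[[-150,200,-110],[0,0,0],-1],[[-150,200,-110],[0,0,0],-1],[[-150,200,-110],[0,0,0],-1],[[-150,200,-110],[0,0,0],-1]]}}

```text
time: 17.08
tool_pos: [0.4222, -0.3282, 0.4007]
ee_rot: [-3.141, -0.001, 0.037]
wrist_force: [1.0, -0.8, 1.1]
width: 0.0003
```

```bash
python3 -c "
from h import *
o=status.get_obs();print(o['time'],o['tool_pos'],o['wrist_force'],abs(o['qvel']).max())
t=viewer.snapshot('top')[:,:,::-1];cv2.imwrite('pics/t6.png',t)
cv2.imwrite('pics/t6c.png',cv2.resize(t[90:390,90:490],None,fx=2,fy=2,interpolation=cv2.INTER_CUBIC))"
```

```text
17.075 [ 0.422192   -0.32817661  0.40065456] [ 1.00161045 -0.82032222  1.05824901] 0.008615033192674001
```

View pics/t6c.png

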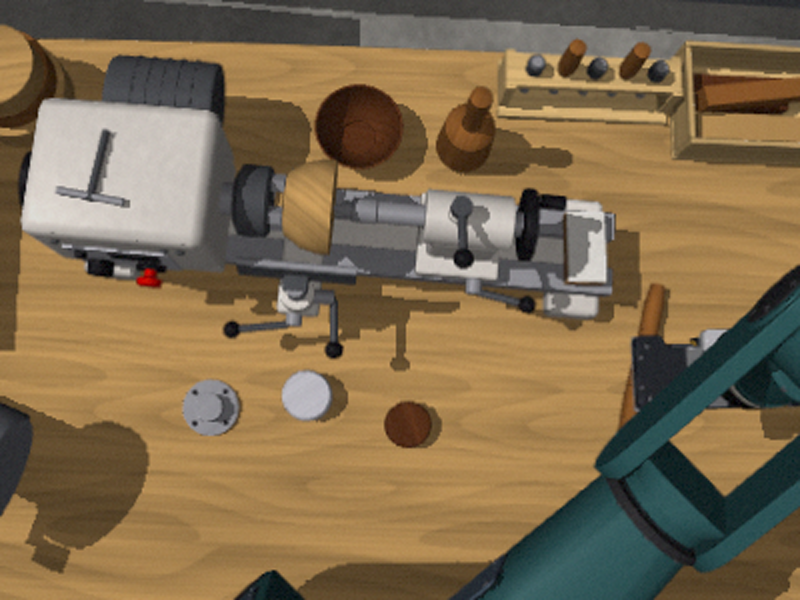

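The final top view shows the quill lever straight to the front (hub (461,207), ball (463,258)), the arm clear, and everything else in place. I'll do one last angle check, compare the before and after images, and hand in.

```bash
python3 - <<'E'
from h import *
t=viewer.camera_model("top")
b=plane(ray(t,(321.3,218.8)),.302);h=plane(ray(t,(320.5,193.4)),.292)
for H in(h,np.array([.63,-.1055,0])): d=(H-b)[:2];print(b,np.hypot(*d),np.arctan2(*d))
a=cv2.imread("pics/top0.png");c=cv2.imread("pics/t6.png")
m=(cv2.absdiff(a,c).max(2)>40).astype(np.uint8)[:,:380]
print([s.tolist() for s in cv2.connectedComponentsWithStats(m)[2][1:] if s[4]>8])
order.close_job()
E
```

```text
[ 0.56298404 -0.10764461  0.302     ] 0.06311179933354108 1.549101453544988
[ 0.56298404 -0.10764461  0.302     ] 0.06705026313182327 1.538805812967604
[[325, 195, 24, 19, 199], [317, 198, 10, 27, 150], [359, 226, 6, 8, 28], [375, 226, 5, 5, 17], [366, 237, 9, 8, 55], [224, 336, 156, 84, 6107], [187, 377, 38, 43, 887], [231, 403, 40, 17, 424], [288, 411, 5, 6, 14]]
the job is handed in; nothing more can be done
```

I did all the steps in order and handed the job in at about 17 s; no verdict is reported.

- **Pointing:** I held the shut fingertips about 42 mm above the tool-rest lock ball for well over a second, then about 42 mm above the live centre for the same. Both were within a few mm horizontally by my measurements, and the wrist force stayed around 1 N.
- **Quill lock:** I pushed the lever clockwise with level strokes to its stop, where the force rose to 12 N while the tool barely moved. I then backed off sideways and lifted clear.
- **Final lever angle:** The lever measures about 1.54 to 1.57 rad in world axes. With the lathe turned about 0.035 rad, that is roughly 1.5 rad at the joint. I inferred the stop from this angle and the force, and I could not measure the lever's lift directly.
- **Other things:** Comparing the top images before and after showed no change at the tool-rest ball, tin, faceplate, disc, bowl, mallet or key. Small differences of 9 pixels or less appeared in a few patches near the right end of the bed. I put these down to shadows but did not check them separately. The arm partly hid the gouge, and neither it nor all of the sanding block was covered by the image comparison; both looked in place in the last view.

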